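# Step the pump's speed dial up to the fifth mark and start it

## Task

On the bench pump, turn the stepped speed dial clockwise, click by click, until its pointer rests at the fifth mark counted from the shortest mark, without running past that click; only then press the round start button down and let it come up again. Do both gently with the fingertips: push the pointer arm from the side, do not grip the dial, and leave the beaker, bottle, jar and wrench where they stand.

Things in the scene. Friction and masses are not known exactly. Their poses are not given: they have to be found in the camera images.
- pump: Fixed heavy white pump casing 200 (x) x 250 (y) x 120 mm high. Origin on the bench under its centre, z up. A black roller head sticks out 67 mm from the +y end, below the top. On the flat top (z 120 mm): the speed dial centred at x 0, y +42 mm; the start button at x 0, y -86 mm, its top 22 mm above the casing, in a housing 50 mm across, 12 mm high.
- dial_axis (a point): Point on the dial's vertical axis at the height of the casing's flat top; axes as the pump's. Round it, 61 mm out, lie seven flat black marks 30 degrees apart: the first and shortest towards the pump's +y, then ever longer clockwise seen from above, the fourth towards +x, the seventh and longest towards -y.
- dial (a joint): Dial angle, rad: 0 at the first mark, growing clockwise seen from above. Clicks are 0.5236 apart: fifth mark 2.094, end stop 3.142. At angle q the pointer lies along (sin q, cos q) in the pump's x, y. Starts at mark 1, 2 or 3. A sprung detent resists with about 0.1 N m (2.5 N at 45 mm); past half-way it snaps into the next click and stays.
- pointer_tip (a point): Top edge at the outer end of the dial's black pointer arm, a bar 12 mm wide from the round hub (radius 24 mm) out to this end, 58 mm from the axis; underside 4 mm, top (and hub's top) 26 mm above the casing, white line on top. Its y axis runs outwards along the arm. Nothing else stands on the casing within 100 mm of the axis. Over 18 N on the dial counts as gripping or forcing.
- start (a joint): Travel of the start button, m: 0 up, 0.006 fully down; it is sprung, takes 4 N to go fully down and comes up by itself. Pressed counts from 0.004.
- start_top (a point): Centre of the top of the round grey start button, 34 mm across; pressed straight down.
- beaker: Loose glass beaker, 84 mm across, 110 mm high, on the bench beside the roller head. Origin under its centre. Leave alone.
- reagent: Loose amber glass bottle, 60 mm across, 130 mm high, on the bench behind the roller head. Origin under its centre. Leave alone.
- jar: Loose white jar, 60 mm across, 75 mm high, on the bench beside the button end of the pump. Origin under its centre. Leave alone.
- wrench: Loose steel wrench 150 mm long lying on the bench on the robot's side of the pump. Origin under its middle. Leave alone.

How it is judged:
By the outcome, as a careful person would: the job done as asked, in the order asked, and still so for the second after the job is handed in, with the robot touching nothing.
It also fails if it takes over 45 s, if anything falls off the work surface, if the arm or the gripper's body presses on something with over 40 N, if the wrist force passes 120 N, or if a joint passes its speed limit or range.

## Robot

A 6-joint arm with a two-finger parallel gripper is mounted at the origin on the work surface. World frame = base frame: x ahead of the robot, y to its left, z up, the work surface at z = 0. Lengths are in m, angles in rad, forces in N, time in s.
With the tool pointing down it reaches from about 0.25 to 0.775 m from the base axis. Payload 4 kg.
Tool frame: the origin (TCP) lies midway between the tips of the shut fingers; the grasp point (between the pads) lies 19 mm behind it; z points along the fingers, y is the direction in which the jaws open and shut (so a half turn about z gives the same grasp; the last joint's range is limited). The gripper opens to 94 mm and grips with 3 to 60 N. Pads are 16 mm wide; open, the fingers measure 119 mm over their backs; the gripper's body (75 mm by 177 mm) begins 78 mm behind the grasp point.
Start: joints at [1.128, 0.087, 1.371, -0, 1.684, -0.103], TCP at [0.183, 0.519, 0.171] pointing down, gripper open.
Joint ranges: [-3.1, 3.1], [-0.76, 2.03], [0.27, 2.55], [-1.08, 4.22], [0.17, 2.65], [-2.57, 2.57]. Speed limits (rad/s): [2.79, 2.79, 3.14, 3.14, 3.14, 3.14].

## Interface

Orientations are given as [roll, pitch, yaw] about the fixed x, y, z axes, in that order (R = Rz(yaw) Ry(pitch) Rx(roll)).
In Python, from bench import robot, cams gives the robot as it stands.
- The arm moves only by the tool step_arm, never from a script. Its argument "plan" is a list that holds one entry, the list of rows, each a list of 5 numbers: the shift along the world's x, y, z in mm, then the turn about the world's z in rad, then the opening in per cent of the stroke, from 0 (shut) to 100 (fully open). In form: [[[tx, ty, tz, turn, fingers], ...]]. A call has 1 to 8 rows; each row is the pose to reach, as a shift and turn from the pose commanded when the call began; what a row does not reach only later rows make up. A row lasts 1/12 s, in which the tool goes at most 41.7 mm and 7.16 degrees, less where a joint would pass 70% of its speed; a pose out of reach is approached as far as the arm can. A call with a gripper value outside its range is refused whole. The fingers move at their own pace and stop on an object; the grip force is fixed at half the most. Time passes only in rows, so rows that repeat a pose let the fingers close. It gives the time, the measured TCP pose, the force and the opening at its end, in the units of the state.
- robot.get_obs(): the state, without advancing time (a new reading comes with each control period).
- cams.snapshot(name): name is "scene" or "top"; returns a dict with "frame" (420x560x3 uint8, red, green, blue), "camera_matrix" (3x3 intrinsics, pixels), "origin" and "attitude" of the camera in the world. Camera axes: x right, y down, z forward; pixel columns grow to the right and rows downward; lengths in m; the calibration is good to about 2 mm. A picture is of the moment at which its call begins. There is no depth.
- robot.close_job(): hands the job in, once; it reports no verdict.
The state is a dict: "time": time; "joint_positions": joint angles; "qvel": joint speeds; "joint_torque": joint torques, N m; "tool_pos": TCP position; "ee_rot": TCP orientation; "wrist_force": force on the tool from outside, world axes, zero at the start; "wrist_torque": the same for the moment, N m; "width": finger opening in m.
Only numpy, scipy, OpenCV 4.12 (cv2) and the standard library are available. Lean on these libraries where they do the work, as an engineer would, in place of code of your own. Each camera call takes 0.05 s, during which the arm holds its last target. There are 200 camera calls.

## Working session

There is one attempt and no reset: what is moved stays moved. The work goes in short steps, Python scripts to look and compute and a tool call to move; the robot and the scene stay as the last step left them, time stands still between calls to the robot, and variables do not carry over. Pictures are saved under pics/ and viewed, about 8 in all and at most 12, crops included, and the job is handed in when it is done.

Besides the shell and the picture viewer there is one more tool, called as name(argument=value, ...), one argument or row to a line, values as JSON. step_arm: Moves the arm, as the interface text tells. Its arguments: {"type":"object","properties":{"plan":{"type":"array"}},"required":["plan"]}

```bash
mkdir -p pics; cat > h.py <<'E'
import numpy as np, cv2
from bench import robot, cams
def shot(n,f):
    s=cams.snapshot(n); cv2.imwrite(f,s["frame"][:,:,::-1]); return s
def ray(s,u,v,z):
    K=np.array(s["camera_matrix"]);o=np.array(s["origin"]);A=np.array(s["attitude"])
    if A.shape!=(3,3):
        from scipy.spatial.transform import Rotation as R; A=R.from_euler('xyz',A).as_matrix()
    d=A@np.linalg.solve(K,[u,v,1]); return o+d*(z-o[2])/d[2]
E
python3 - <<'E'
from h import *
import pickle
for n in("top","scene"):
    s=shot(n,f"pics/{n}0.png"); pickle.dump(s,open(n+".pkl","wb")); print(n,s["camera_matrix"],s["origin"],s["attitude"])
o=robot.get_obs();print(o)
E
```

```text
top [[447.22643068   0.         280.67824039]
 [  0.         447.22643068 210.51324004]
 [  0.           0.           1.        ]] [0.43524676 0.06753689 1.17887829] [-3.00988743  0.00325441 -1.55279943]
scene [[450.36104435   0.         286.0394505 ]
 [  0.         450.36104435 208.61556258]
 [  0.           0.           1.        ]] [ 1.44655766 -0.07061133  0.7426115 ] [-2.21218706  0.01789711  1.39799966]
{'time': 0.1, 'joint_positions': array([ 1.12793047e+00,  8.78597300e-02,  1.37205878e+00,  3.05195265e-05,
        1.68359908e+00, -1.03097919e-01]), 'qvel': array([ 4.90890807e-04, -1.90081643e-03, -2.55973290e-03,  8.99147185e-05,
       -4.66748064e-04, -3.31711656e-04]), 'joint_torque': array([ 2.34489155e-03, -3.41252196e+01, -3.03301299e+01,  7.19865644e-02,
        3.04400618e-02, -1.06380826e-04]), 'tool_pos': array([0.18305513, 0.51806561, 0.17035546]), 'ee_rot': array([-3.13968107e+00, -2.28275907e-04,  2.80182790e+00]), 'wrist_force': array([0.2167431 , 0.55138832, 0.53800352]), 'wrist_torque': array([-0.05953409,  0.0321252 , -0.01408154]), 'width': 0.09417270752161418}
```

View pics/top0.png

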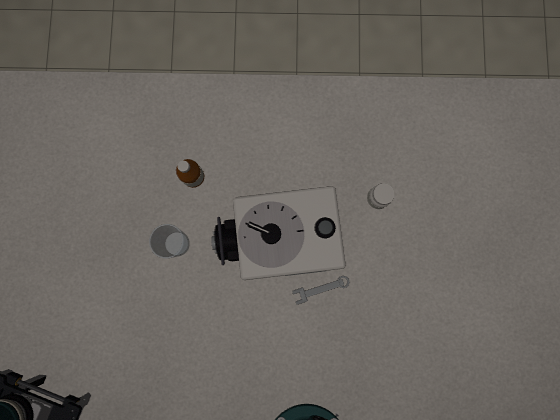

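View pics/scene0.png

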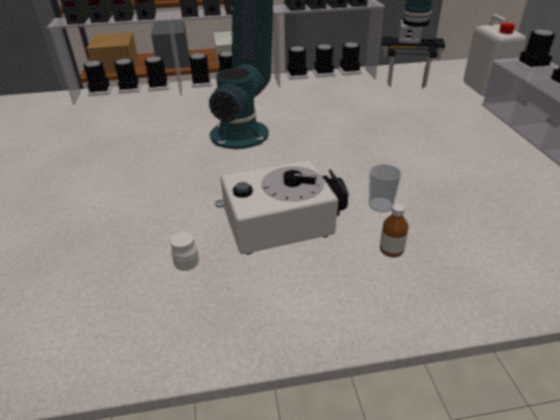

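The top view shows the casing's corners near (235,198), (335,187), (345,269), (242,279), the dial hub near (271,234), and the pointer running up-left to (248,224). The button is near (325,228). I'll enlarge this area.

```bash
python3 - <<'E'
import cv2
i=cv2.imread("pics/top0.png")[175:290,205:355]
i=cv2.convertScaleAbs(i,alpha=1.3)
cv2.imwrite("pics/c1.png",cv2.resize(i,None,fx=5,fy=5,interpolation=cv2.INTER_CUBIC))
E
```

```text
(no output)
```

View pics/c1.png

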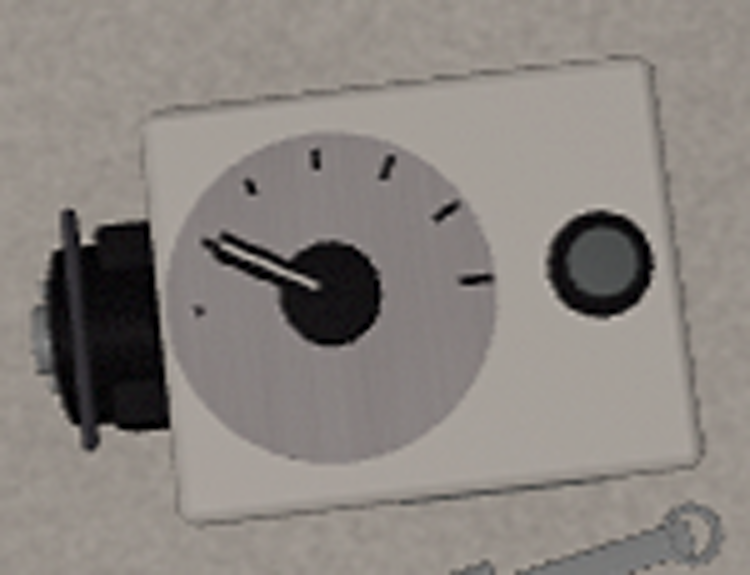

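The enlarged crop shows the marks at (199,310), (hidden near 207,242), (250,187), (316,159), (389,167), (446,211) and (477,280). The disc centre is near (331,298), the button top at (601,261), and the pointer tip at about (219,240), near mark 2.

```bash
cat >> h.py <<'E'
def topx(s,cx,cy,z): return ray(s,205+(cx+.5)/5-.5,175+(cy+.5)/5-.5,z)
E
python3 - <<'E'
from h import *
import pickle
from scipy.optimize import least_squares
s=pickle.load(open("top.pkl","rb"))
P={1:(199,310),3:(250,187),4:(316,159),5:(389,167),6:(446,211),7:(477,280)}
W={k:topx(s,*p,.12)[:2] for k,p in P.items()}
C=topx(s,331,298,.12)[:2]
print("disc centre",C)
def pred(c,yaw,x,y): return np.array([c[0]+np.cos(yaw)*x-np.sin(yaw)*y,c[1]+np.sin(yaw)*x+np.cos(yaw)*y])
def f(p):
    r=[]
    for k,w in W.items():
        q=(k-1)*np.pi/6; r+=list(pred(p[:2],p[2],p[3]*np.sin(q),p[3]*np.cos(q))-w)
    return r
r=least_squares(f,[*C,0,.061]);print(r.x,np.abs(r.fun).max())
c,yaw=r.x[:2],r.x[2]
b=topx(s,601,261,.142)[:2];print("button",b,pred(c,yaw,0,-.128))
for cx,cy in((219,240),(320,288)):
    t=topx(s,cx,cy,.146)[:2]-c; x=np.cos(yaw)*t[0]+np.sin(yaw)*t[1];y=-np.sin(yaw)*t[0]+np.cos(yaw)*t[1]
    print("ptr",np.hypot(x,y),np.degrees(np.arctan2(x,y)))
for p in((142,115),(655,60),(703,462),(183,522)):
    t=topx(s,*p,.12)[:2];print("corner",t)
for k in range(1,8):
    q=(k-1)*np.pi/6;print(k,pred(c,yaw,.058*np.sin(q),.058*np.cos(q)).round(4))
# bottle etc
for n,p,z in(("bottle",(184,165),.13),("jar",(381,189),.075),("beaker",(175,243),.0)):print(n,ray(s,*p,z))
E
```

```text
disc centre [0.51835916 0.09591336]
[0.51956491 0.09372164 0.14642719 0.06628491] 0.0016571169513749373
button [ 0.53610504 -0.02995038] [ 0.53824069 -0.03290859]
ptr 0.05867917983200923 31.260108706020283
ptr 0.006809818284639528 19.39611554030856
corner [0.60466222 0.18840176]
corner [ 0.63574439 -0.05748458]
corner [ 0.44433017 -0.08037258]
corner [0.41207226 0.16302133]
1 [0.5111 0.1511]
2 [0.5409 0.1476]
3 [0.565  0.1297]
4 [0.5769 0.1022]
5 [0.5735 0.0724]
6 [0.5556 0.0483]
7 [0.528  0.0363]
bottle [0.68019685 0.30741221 0.13      ]
jar [ 0.64013482 -0.1764265   0.075     ]
beaker [0.5000698  0.35112361 0.        ]
```

step_arm(
  plan=[
    [[0, 0, 35, 0, 0], [40, -45, 35, 0, 0], [65, -73, 35, 0, 0], [90, -101, 35, 0, 0], [115, -130, 35, 0, 0], [140, -158, 35, 0, 0], [165, -186, 35, -0.05, 0], [190, -214, 35, -0.05, 0]],
  ],
)

```text
time: 0.77
tool_pos: [0.3742, 0.3025, 0.206]
ee_rot: [-3.141, -0.0, 2.75]
wrist_force: [0.1, 1.2, -1.1]
width: 0.044
```

step_arm(
  plan=[
    [[25, -28, 0, 0, 0], [50, -56, 0, 0, 0], [75, -85, 0, 0, 0], [100, -113, 0, 0, 0], [125, -141, 0, 0, 0], [139, -157, 0, 0, 0], [139, -157, 0, 0, 0], [139, -157, 0, 0, 0]],
  ],
)

```text
time: 1.43
tool_pos: [0.5123, 0.1469, 0.2054]
ee_rot: [-3.141, -0.002, 2.75]
wrist_force: [0.6, 0.3, 0.4]
width: 0.0004
```

```bash
python3 - <<'E'
from h import *
o=robot.get_obs();print(o["time"],o["tool_pos"],o["ee_rot"],o["width"],o["wrist_force"],o["joint_positions"])
i=shot("top","pics/top1.png")["frame"][:,:,::-1][155:290,185:365]
cv2.imwrite("pics/c2.png",cv2.resize(cv2.convertScaleAbs(i,alpha=1.4),None,fx=4,fy=4,interpolation=2))
E
```

```text
1.4333 [0.51227499 0.14686557 0.20542   ] [-3.14101312e+00 -2.19236156e-03  2.74953224e+00] 0.0004137137084894498 [0.60503612 0.34175809 0.37987018] [ 1.72298635e-01  4.67333224e-02  1.34673436e+00  6.94119207e-04
  1.75028731e+00 -1.00631473e+00]
```

View pics/c2.png

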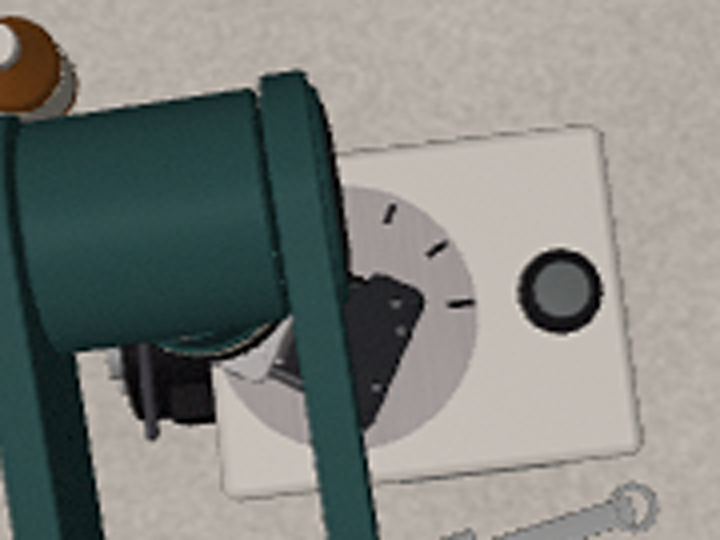

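The arm hides the tips in the top view; only marks 5–7 and the button at (560,290) are visible. I'll descend beside the pointer and check with the scene camera.

step_arm(
  plan=[
    [[0, 0, -30, 0, 0], [0, 0, -45, 0, 0], [0, 0, -58, 0, 0], [0, 0, -66, 0, 0], [0, 0, -71, 0, 0], [0, 0, -71, 0, 0]],
  ],
)

```text
time: 1.98
tool_pos: [0.5112, 0.1484, 0.1346]
ee_rot: [-3.141, -0.002, 2.753]
wrist_force: [0.6, -0.4, -0.7]
width: 0.0002
```

```bash
python3 - <<'E'
from h import *
o=robot.get_obs();print(o["time"],o["tool_pos"],o["wrist_force"])
i=shot("scene","pics/sc1.png")["frame"][:,:,::-1][130:250,210:360]
cv2.imwrite("pics/c3.png",cv2.resize(cv2.convertScaleAbs(i,alpha=1.3),None,fx=5,fy=5,interpolation=2))
E
```

```text
1.9833 [0.51121695 0.14840743 0.13457349] [ 0.57702366 -0.37915812 -0.70644728]
```

View pics/c3.png

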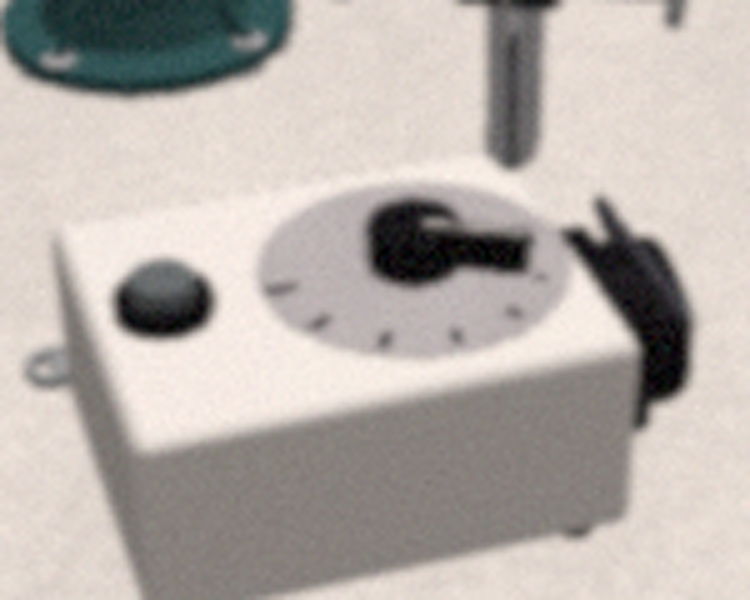

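The finger tip shows at crop (512,165), i.e. pixel (312,163), apparently behind the dial. The pointer tip is at (525,245). I'll check this against the projection.

```bash
cat >> h.py <<'E'
def proj(s,p):
    from scipy.spatial.transform import Rotation as R
    A=np.array(s["attitude"]); A=A if A.shape==(3,3) else R.from_euler('xyz',A).as_matrix()
    q=np.array(s["camera_matrix"])@(A.T@(np.array(p)-s["origin"])); return q[:2]/q[2]
E
python3 - <<'E'
from h import *
import pickle
s=pickle.load(open("scene.pkl","rb"))
def c(p): return (proj(s,p)-[210,130])*5
for n,p in dict(tcp=(.5112,.1484,.1346),hub=(.5187,.0952,.146),tip=(.5408,.1488,.146),btn=(.5355,-.0317,.142),m7=(.5187+.061*.13,.0952-.061,.12),cornerA=(.6047,.1884,.12),cornerB=(.6357,-.0575,.12)).items(): print(n,c(p).round())
t=pickle.load(open("top.pkl","rb"))
print(ray(s,312,163,.1346))
print(cams.snapshot("scene")["origin"])
E
```

```text
tcp [511. 219.]
hub [410. 219.]
tip [526. 231.]
btn [157. 272.]
m7 [292. 285.]
cornerA [636. 339.]
cornerB [124. 440.]
[0.45995126 0.15922178 0.1346    ]
[ 1.44655766 -0.07061133  0.7426115 ]
```

```bash
python3 - <<'E'
from h import *
i=shot("scene","pics/sc2.png")["frame"][:,:,::-1][70:250,210:400]
o=robot.get_obs();print(o["time"],o["tool_pos"],o["wrist_force"])
cv2.imwrite("pics/c4.png",cv2.resize(cv2.convertScaleAbs(i,alpha=1.5,beta=10),None,fx=3.3,fy=3.3,interpolation=2))
E
```

```text
2.1333 [0.51275506 0.14804971 0.13657933] [-0.00143101 -0.75655046 -0.28485044]
```

View pics/c4.png

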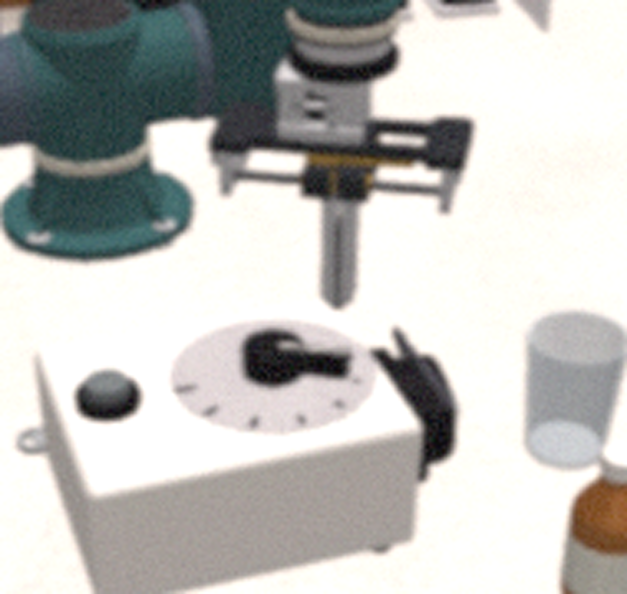

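The fingertip is at (312,162) again, about 11 px above where the reported TCP projects. I'll check how the reported TCP projects in the start image (tips ≈ (391,82) and (428,85)) and in the top views.

```bash
python3 - <<'E'
from h import *
import pickle
s=pickle.load(open("scene.pkl","rb"));t=pickle.load(open("top.pkl","rb"))
p=np.array([.18306,.51807,.17036]);y=np.array([.334,.942,0])
for k in(-.05,.05):
    print("scene tips",proj(s,p+k*y),"20 higher",proj(s,p+k*y+[0,0,.02]))
print("now",proj(s,(.5127,.148,.1366)))
for dz in(.01,.02,.03,.04): print(dz,proj(s,(.5127,.148,.1366+dz)))
for z in(.28,.3,.32,.34):print(z,ray(t,282.5,246,z))
a=cv2.imread("pics/scene0.png")[0:110,350:480];b=cv2.imread("pics/top0.png")[350:420,0:110]
f=lambda i:cv2.resize(cv2.convertScaleAbs(i,alpha=1.8),(620,int(i.shape[0]*620/i.shape[1])//2*1),interpolation=2)
A=cv2.resize(cv2.convertScaleAbs(a,alpha=1.5),None,fx=3,fy=3,interpolation=2);B=cv2.resize(cv2.convertScaleAbs(b,alpha=2),None,fx=3.5,fy=3.5,interpolation=2)
o=np.zeros((330,390+385,3),np.uint8);o[:,:390]=A;o[:245,390:]=B;cv2.imwrite("pics/c5.png",o)
E
```

```text
scene tips [388.37404283  95.93565181] 20 higher [389.12692814  89.87091884]
scene tips [420.8994072   97.52324974] 20 higher [421.9384918   91.40944499]
now [312.21390241 173.44077586]
0.01 [312.28155043 170.04117208]
0.02 [312.34992289 166.60516183]
0.03 [312.4190315  163.13215716]
0.04 [312.48888821 159.62155737]
0.28 [0.48250675 0.06765761 0.28      ]
0.3 [0.48145522 0.06765493 0.3       ]
0.32 [0.48040369 0.06765224 0.32      ]
0.34 [0.47935215 0.06764956 0.34      ]
```

View pics/c5.png

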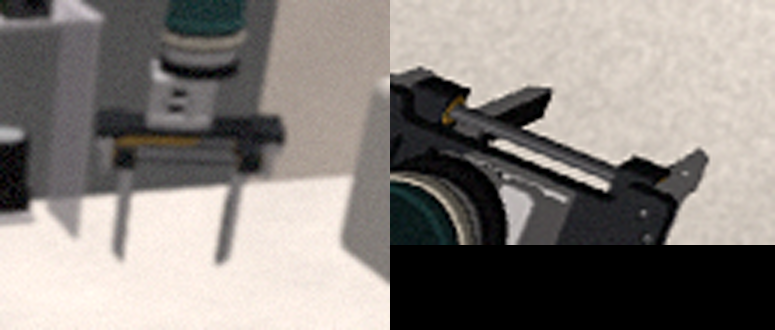

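```bash
python3 - <<'E'
from h import *
import pickle
from scipy.optimize import least_squares
s=pickle.load(open("scene.pkl","rb"));t=pickle.load(open("top.pkl","rb"))
p=np.array([.18306,.51807,.17036]);y=np.array([.334,.942,0])
for k,a,b in((-.05,(390,87),(91,393)),(.05,(424,88),(45.7,375.7))):
    f=lambda P:np.r_[proj(s,P)-a,proj(t,P)-b]
    r=least_squares(f,p);print(r.x,r.fun,"pred top",proj(t,p+k*y),"exp",p+k*y)
# pump checks: casing top height by triangulating button centre, hub
for n,a,b,g in(("btn",(210+162/5,130+268/5),(205+601/5,175+261/5),(.5355,-.0317,.142)),("cornerA",(210+637/5,130+345/5),(205+142/5,175+115/5),(.6,.19,.12)),("cornerB",(210+143/5,130+452/5),(205+652/5,175+60/5),(.63,-.05,.12))):
    r=least_squares(lambda P:np.r_[proj(s,P)-a,proj(t,P)-b],g);print(n,r.x,r.fun)
E
```

```text
[0.17289349 0.46523437 0.20173373] [-1.45943524  0.31071712 -0.95357155 -0.32393293] pred top [ 93.35654512 391.82674638] exp [0.16636 0.47097 0.17036]
[0.20625643 0.562503   0.20299133] [-1.34680233  0.35634365 -0.88761428 -0.35129307] pred top [ 51.2292676 374.9178818] exp [0.19976 0.56517 0.17036]
btn [ 0.53505557 -0.02992052  0.14407134] [-0.34508585 -0.00326318 -0.33080181 -0.03500218]
cornerA [0.6044558  0.18857365 0.11632589] [-0.31107522  0.03569058 -0.30779332 -0.07233173]
cornerB [ 0.63637599 -0.05351     0.1133226 ] [-1.66511616 -0.02583299 -1.7701314  -0.17630325]
```

The images put the tips about 31 mm higher than the reported TCP, in both cameras and at both poses, while the pump itself triangulates correctly. I'll go by the images and descend further in small steps, watching the force.

step_arm(
  plan=[
    [[0, 0, -4, 0, 0], [0, 0, -8, 0, 0], [0, 0, -11, 0, 0], [0, 0, -11, 0, 0]],
  ],
)

```text
time: 2.47
tool_pos: [0.5118, 0.1474, 0.1234]
ee_rot: [-3.141, -0.001, 2.752]
wrist_force: [-0.3, -0.4, 0.1]
width: 0.0007
```

step_arm(
  plan=[
    [[0, 0, -1, 0, 0], [0, 0, -2, 0, 0], [0, 0, -3, 0, 0], [0, 0, -4, 0, 0], [0, 0, -4, 0, 0]],
  ],
)

```text
time: 2.88
tool_pos: [0.5122, 0.1475, 0.1202]
ee_rot: [-3.141, -0.0, 2.752]
wrist_force: [-0.0, 0.3, -0.3]
width: 0.0006
```

```bash
python3 - <<'E'
from h import *
i=shot("scene","pics/sc3.png")["frame"][:,:,::-1][130:250,210:360]
o=robot.get_obs();print(o["time"],o["tool_pos"],o["wrist_force"])
cv2.imwrite("pics/c6.png",cv2.resize(cv2.convertScaleAbs(i,alpha=1.3),None,fx=5,fy=5,interpolation=2))
E
```

```text
2.9333 [0.51228025 0.14753066 0.12029347] [ 0.26979453 -1.17915676  0.26937109]
```

View pics/c6.png

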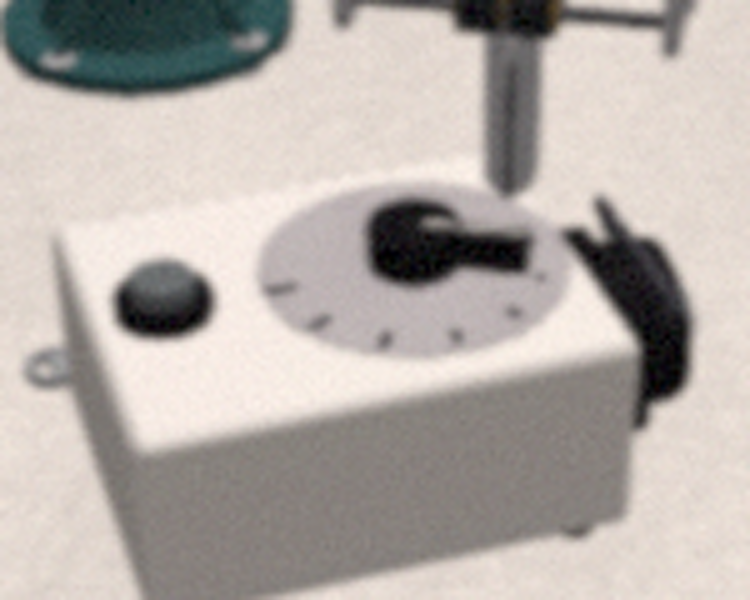

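The tip at crop (508,193) fits z ≈ 0.151, so the +31 mm offset holds, and there is no contact force at a reported 0.120. I'll go 16 mm lower.

step_arm(
  plan=[
    [[0, 0, -3, 0, 0], [0, 0, -6, 0, 0], [0, 0, -9, 0, 0], [0, 0, -12, 0, 0], [0, 0, -14, 0, 0], [0, 0, -16, 0, 0], [0, 0, -16, 0, 0]],
  ],
)

```text
time: 3.52
tool_pos: [0.512, 0.1475, 0.1038]
ee_rot: [-3.141, -0.001, 2.752]
wrist_force: [0.0, 0.6, -0.4]
width: 0.0007
```

```bash
python3 - <<'E'
import numpy as np
C=np.array([518.7,95.2]);az0=97.56;r=45
# shift from current commanded (approx 512,147) ; d = offset behind arm
for q,d in((30,26),(30,14),(35,14),(40,14),(45,14),(50,14),(55,14),(60,14),(75,14),(90,14),(105,14),(110,14),(115,14),(115,25)):
    a=np.radians(az0-q);u=np.array([np.cos(a),np.sin(a)]);t=np.array([u[1],-u[0]])
    print(q,d,(C+r*u-d*t).round(1),"turn",round(np.radians(30-q),2))
E
```

```text
30 26 [511.8 146.7] turn 0.0
30 14 [522.9 142.1] turn 0.0
35 14 [527.  141.6] turn -0.09
40 14 [531.  140.7] turn -0.17
45 14 [534.9 139.4] turn -0.26
50 14 [538.7 137.9] turn -0.35
55 14 [542.4 135.9] turn -0.44
60 14 [545.8 133.7] turn -0.52
75 14 [554.9 125.4] turn -0.79
90 14 [561.5 115. ] turn -1.05
105 14 [565.1 103.3] turn -1.31
110 14 [565.7  99.2] turn -1.4
115 14 [565.8  95.1] turn -1.48
115 25 [569.1 105.6] turn -1.48
```

step_arm(
  plan=[
    [[4, -2, 0, 0, 0], [8, -4, 0, 0, 0], [11, -5, 0, 0, 0], [13, -5.5, 0, -0.04, 0], [15, -5.5, 0, -0.09, 0], [17, -6, 0, -0.13, 0], [19, -6.5, 0, -0.17, 0]],
  ],
)

```text
time: 4.1
tool_pos: [0.5307, 0.1415, 0.1046]
ee_rot: [-3.141, -0.002, 2.58]
wrist_force: [-3.1, 1.4, 1.7]
width: 0.0001
```

step_arm(
  plan=[
    [[2, -0.7, 0, -0.05, 0], [4, -1.3, 0, -0.09, 0], [6, -2, 0, -0.13, 0], [8, -3, 0, -0.18, 0], [8, -3, 0, -0.18, 0]],
  ],
)

```text
time: 4.52
tool_pos: [0.5401, 0.1378, 0.1045]
ee_rot: [3.141, 0.0, 2.401]
wrist_force: [-1.1, -0.3, -0.4]
width: 0.0003
```

```bash
python3 - <<'E'
from h import *
i=shot("scene","pics/sc4.png")["frame"][:,:,::-1][130:250,210:360]
o=robot.get_obs();print(o["time"],o["tool_pos"],o["wrist_force"])
cv2.imwrite("pics/c7.png",cv2.resize(cv2.convertScaleAbs(i,alpha=1.3),None,fx=5,fy=5,interpolation=2))
E
```

```text
4.5667 [0.53986433 0.13782805 0.10445584] [0.9166915  0.90067386 0.16009219]
```

View pics/c7.png

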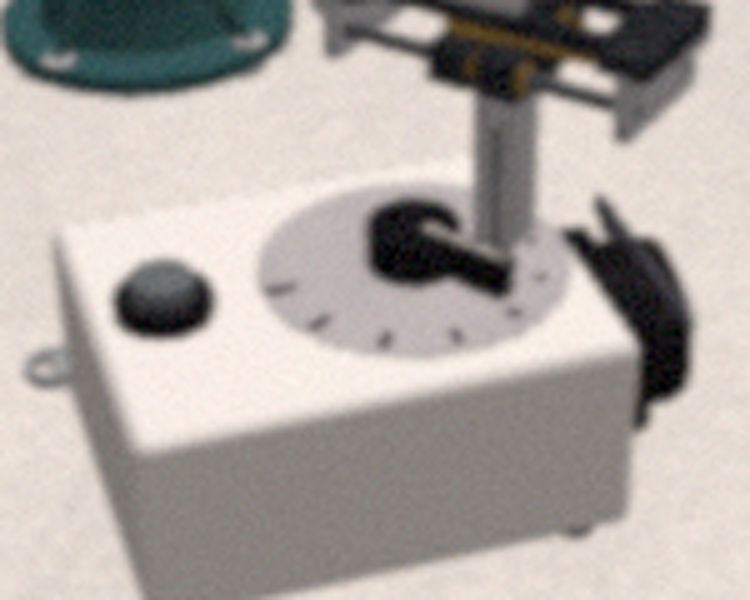

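The pointer has snapped to mark 3: its tip is at crop (510,270), pointing at the mark at (515,313), and about 3.5 N was seen while pushing. On to the next click.

step_arm(
  plan=[
    [[3.4, -2, 0, -0.09, 0], [7, -4.3, 0, -0.17, 0], [8.5, -5.6, 0, -0.22, 0], [10, -6.9, 0, -0.26, 0], [11.5, -8.2, 0, -0.3, 0], [13, -9.6, 0, -0.35, 0]],
  ],
)

```text
time: 5.07
tool_pos: [0.5516, 0.1297, 0.1045]
ee_rot: [-3.141, -0.003, 2.052]
wrist_force: [-2.3, 3.0, 1.3]
width: 0.0005
```

step_arm(
  plan=[
    [[1.5, -1.5, 0, -0.04, 0], [3, -3, 0, -0.09, 0], [4.3, -4.6, 0, -0.13, 0], [5.4, -6.3, 0, -0.17, 0], [5.4, -6.3, 0, -0.17, 0]],
  ],
)

```text
time: 5.48
tool_pos: [0.558, 0.1219, 0.1044]
ee_rot: [3.141, 0.0, 1.882]
wrist_force: [0.2, 0.5, 0.2]
width: 0.0006
```

```bash
python3 - <<'E'
from h import *
i=shot("scene","pics/sc5.png")["frame"][:,:,::-1][130:250,210:360]
o=robot.get_obs();print(o["time"],o["tool_pos"],o["wrist_force"])
cv2.imwrite("pics/c8.png",cv2.resize(cv2.convertScaleAbs(i,alpha=1.3),None,fx=5,fy=5,interpolation=2))
E
```

```text
5.5333 [0.5579554  0.12199385 0.10445311] [ 0.02784375 -1.22660442 -0.25935789]
```

View pics/c8.png

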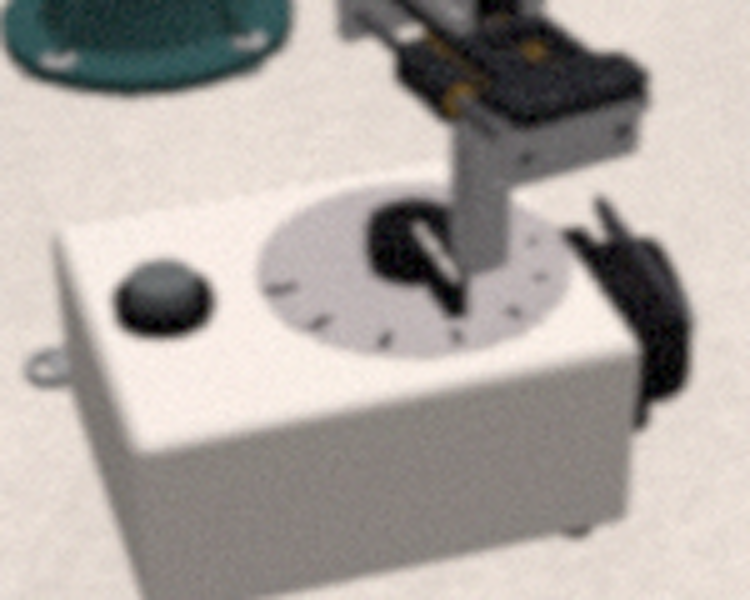

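The pointer is at mark 4: its tip at (457,312) points at the mark at (457,337). One more click, slowly.

step_arm(
  plan=[
    [[2.1, -3.4, 0, -0.09, 0], [4, -7.1, 0, -0.17, 0], [4.8, -9, 0, -0.22, 0], [5.5, -11, 0, -0.26, 0], [6.1, -13, 0, -0.3, 0], [6.7, -15, 0, -0.35, 0]],
  ],
)

```text
time: 6.03
tool_pos: [0.5641, 0.1087, 0.1044]
ee_rot: [-3.141, -0.003, 1.532]
wrist_force: [-0.6, 2.8, -0.4]
width: 0.0005
```

step_arm(
  plan=[
    [[0.5, -2, 0, -0.04, 0], [0.9, -4, 0, -0.09, 0], [1.2, -6, 0, -0.13, 0], [1.5, -8, 0, -0.17, 0], [1.5, -8, 0, -0.17, 0]],
  ],
)

```text
time: 6.45
tool_pos: [0.566, 0.099, 0.1044]
ee_rot: [3.141, 0.0, 1.362]
wrist_force: [-0.1, 0.6, 0.9]
width: 0.0005
```

step_arm(
  plan=[
    [[1.5, 7, 0, 0, 0], [3, 14, 0, 0, 0], [3, 14, 20, 0, 0], [3, 14, 45, 0, 0], [3, 14, 60, 0, 0], [3, 14, 60, 0, 0]],
  ],
)

```text
time: 6.95
tool_pos: [0.5714, 0.1144, 0.1691]
ee_rot: [3.134, -0.003, 1.364]
wrist_force: [1.2, -0.4, 1.0]
width: 0.0002
```

```bash
python3 - <<'E'
from h import *
i=shot("scene","pics/sc6.png")["frame"][:,:,::-1][130:250,210:360]
o=robot.get_obs();print(o["time"],o["tool_pos"],o["wrist_force"])
cv2.imwrite("pics/c9.png",cv2.resize(cv2.convertScaleAbs(i,alpha=1.3),None,fx=5,fy=5,interpolation=2))
E
```

```text
7.0 [0.57038373 0.11409468 0.16666531] [0.04084874 0.79841419 0.01869816]
```

View pics/c9.png

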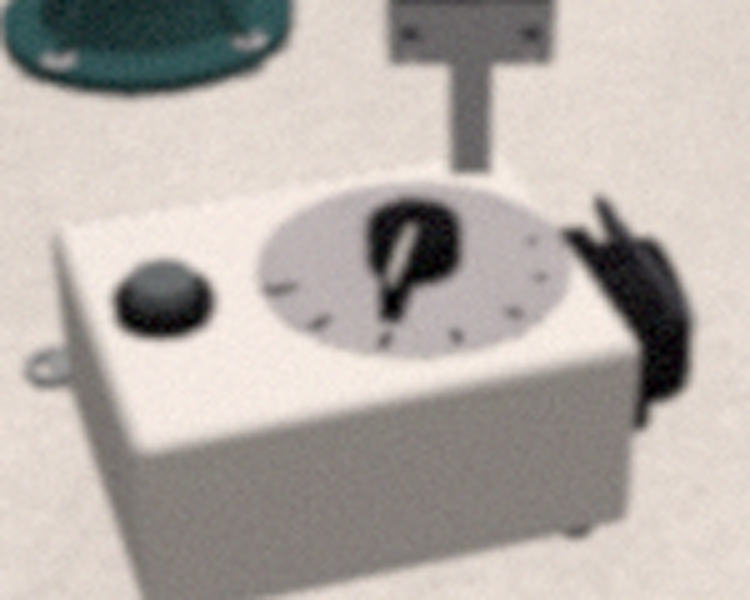

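The pointer rests at mark 5: its tip at (393,315) points at the mark at (385,340), the third from the long mark at (280,290). Now over the button.

step_arm(
  plan=[
    [[-8, -35, 0, 0, 0], [-17, -72, 0, 0, 0], [-25, -108, 0, 0, 0], [-34, -145, 0, 0, 0], [-34, -145, -12, 0, 0], [-34, -145, -24, 0, 0], [-34, -145, -36, 0, 0], [-34, -145, -36, 0, 0]],
  ],
)

```text
time: 7.67
tool_pos: [0.5325, -0.0301, 0.1234]
ee_rot: [-3.133, -0.0, 1.364]
wrist_force: [-0.3, 0.3, -0.3]
width: 0.0003
```

step_arm(
  plan=[
    [[0, 0, -3, 0, 0], [0, 0, -6, 0, 0], [0, 0, -9, 0, 0], [0, 0, -11, 0, 0], [0, 0, -11, 0, 0]],
  ],
)

```text
time: 8.08
tool_pos: [0.5349, -0.0314, 0.1172]
ee_rot: [-3.142, 0.0, 1.363]
wrist_force: [0.3, -0.3, 0.8]
width: 0.0005
```

step_arm(
  plan=[
    [[0, 0, -1, 0, 0], [0, 0, -2, 0, 0], [0, 0, -3, 0, 0], [0, 0, -4, 0, 0], [0, 0, -5, 0, 0], [0, 0, -5, 0, 0]],
  ],
)

```text
time: 8.58
tool_pos: [0.5348, -0.0319, 0.1121]
ee_rot: [-3.141, 0.0, 1.362]
wrist_force: [0.4, -0.3, 0.5]
width: 0.0008
```

step_arm(
  plan=[
    [[0, 0, -1, 0, 0], [0, 0, -2, 0, 0], [0, 0, -3, 0, 0], [0, 0, -3, 0, 0]],
  ],
)

```text
time: 8.92
tool_pos: [0.5347, -0.0318, 0.1091]
ee_rot: [-3.141, 0.0, 1.362]
wrist_force: [0.4, 0.6, -1.0]
width: 0.0005
```

step_arm(
  plan=[
    [[0, 0, -1, 0, 0], [0, 0, -2, 0, 0], [0, 0, -2, 0, 0]],
  ],
)

```text
time: 9.17
tool_pos: [0.535, -0.0319, 0.1075]
ee_rot: [3.141, 0.0, 1.362]
wrist_force: [0.3, 0.3, 1.2]
width: 0.0005
```

step_arm(
  plan=[
    [[0, 0, -1, 0, 0], [0, 0, -2, 0, 0], [0, 0, -2, 0, 0]],
  ],
)

```text
time: 9.42
tool_pos: [0.535, -0.0318, 0.1055]
ee_rot: [3.141, -0.0, 1.362]
wrist_force: [0.4, 0.3, 2.0]
width: 0.0002
```

step_arm(
  plan=[
    [[0, 0, -1, 0, 0], [0, 0, -2, 0, 0], [0, 0, -2, 0, 0]],
  ],
)

```text
time: 9.67
tool_pos: [0.535, -0.0319, 0.1035]
ee_rot: [3.141, 0.0, 1.362]
wrist_force: [0.0, -0.2, 3.6]
width: 0.0008
```

step_arm(
  plan=[
    [[0, 0, -1, 0, 0], [0, 0, -1, 0, 0], [0, 0, -1, 0, 0]],
  ],
)

```text
time: 9.92
tool_pos: [0.5351, -0.0319, 0.1026]
ee_rot: [3.141, -0.0, 1.362]
wrist_force: [-0.8, 0.1, 4.3]
width: 0.0004
```

step_arm(
  plan=[
    [[0, 0, -1, 0, 0], [0, 0, -1, 0, 0]],
  ],
)

```text
time: 10.08
tool_pos: [0.5351, -0.0318, 0.1021]
ee_rot: [3.141, 0.0, 1.362]
wrist_force: [-1.0, -0.0, 6.3]
width: 0.0006
```

Force is at 6.3 N and the tool moved only half the commanded millimetre, so the button has bottomed. Releasing and lifting clear.

step_arm(
  plan=[
    [[0, 0, 3, 0, 0], [0, 0, 6, 0, 0], [0, 0, 10, 0, 0], [0, 0, 30, 0, 0], [0, 0, 60, 0, 0], [0, 0, 90, 0, 0], [0, 0, 110, 0, 0], [0, 0, 110, 0, 0]],
  ],
)

```text
time: 10.75
tool_pos: [0.5372, -0.0322, 0.2167]
ee_rot: [3.132, -0.0, 1.362]
wrist_force: [-0.2, -0.3, 0.6]
width: 0.0004
```

step_arm(
  plan=[
    [[-35, -15, 0, 0, 0], [-70, -30, 0, 0, 0], [-105, -45, 0, 0, 0], [-140, -60, 0, 0, 0], [-160, -80, 0, 0, 0], [-160, -80, 0, 0, 0], [-160, -80, 0, 0, 0]],
  ],
)

```text
time: 11.33
tool_pos: [0.3741, -0.1121, 0.2103]
ee_rot: [-3.141, -0.001, 1.359]
wrist_force: [-0.2, -0.8, -0.8]
width: 0.0004
```

```bash
python3 - <<'E'
from h import *
s=shot("scene","pics/sc7.png");t=shot("top","pics/top7.png")
o=robot.get_obs();print(o["time"],o["tool_pos"],o["wrist_force"])
a=s["frame"][:,:,::-1][130:280,160:420];b=t["frame"][:,:,::-1][150:310,140:400]
z=lambda i:cv2.resize(cv2.convertScaleAbs(i,alpha=1.3),(520,300),interpolation=2)
cv2.imwrite("pics/c10.png",np.vstack([z(a),z(b)]))
# changes away from the arm
for n,f,boxes in(("scene",s,{"jar":(165,230,205,270),"bottle":(375,200,415,260),"beaker":(365,160,400,212),"btn":(230,178,256,202)}),("top",t,{"bottle":(170,150,210,190),"beaker":(145,220,195,262),"jar":(362,178,400,212),"wrench":(288,272,355,308)})):
    r=cv2.imread(f"pics/{n}0.png")[:,:,::-1].astype(float)
    for k,(x0,y0,x1,y1) in boxes.items(): print(n,k,np.abs(f["frame"][y0:y1,x0:x1]-r[y0:y1,x0:x1]).mean().round(1))
E
```

```text
11.4333 [ 0.37513017 -0.11136947  0.21040757] [-0.15766578 -0.37507353 -0.17686534]
scene jar 3.8
scene bottle 3.7
scene beaker 3.5
scene btn 4.0
top bottle 6.7
top beaker 7.3
top jar 7.8
top wrench 7.6
```

View pics/c10.png

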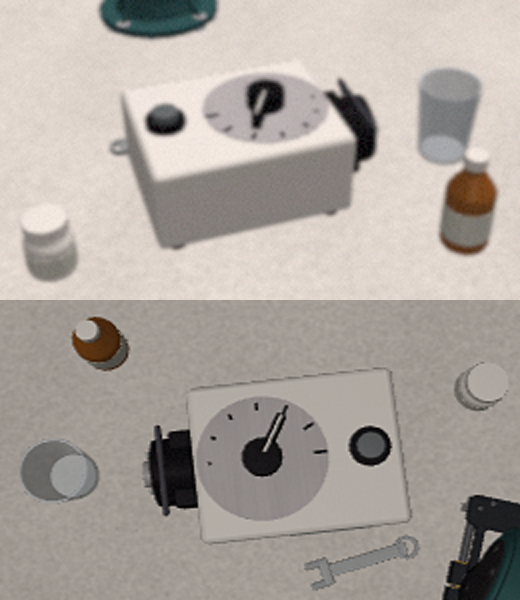

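The pointer covers mark 5, with marks 1–4 visible at (210,463), (209,436), (229,416) and (256,406), and 6–7 at (309,426) and (320,451). The button at (370,446) is up, everything else is in place, and the arm is clear. Handing in.

```bash
python3 -c "
from bench import robot
print(robot.close_job())"
```

```text
the job is handed in; nothing more can be done
None
```

The dial is on the fifth mark and the start button was then pressed and released, in that order. I handed the job in at about 11.4 s of the 45 s allowed.

- **Dial:** It started at mark 2. I pushed the pointer arm from the side with the shut fingertips through three separate clicks, reading about 3–4 N at the end of each push. The last top and scene pictures show the pointer over mark 5 with marks 1–4, 6 and 7 uncovered.
- **Button:** I pressed straight down until it bottomed at 6.3 N, about 6 mm or more of travel, then lifted off. In the last pictures it is up again.
- **Surroundings:** The arm ended clear of everything, with wrist force near zero. Comparing first and last pictures showed only small, even differences around the beaker, bottle, jar and wrench, and they look unmoved.

**One disagreement:** the reported tool height was about 31 mm lower than the fingertips seen in both cameras. I used the camera heights and went down in small steps while watching the force. The dial and button contacts then came close to the heights the cameras gave.

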